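# Show which spice goes in the pan

### The arm

A 6-joint arm with a two-finger parallel gripper is mounted at the origin on the work surface. World frame = base frame: x ahead of the robot, y to its left, z up, the work surface at z = 0. Lengths are in m, angles in degrees, forces in N, time in s.
With the tool pointing down it reaches from about 0.4 to 0.825 m from the base axis. Payload 7 kg.
Tool frame: the origin (TCP) lies at the very end of the fingers, on their centre line; the grasp point (between the pads) lies 19 mm behind it; x points along the fingers, z is the direction in which the jaws open and shut, and the axes are right-handed (so a half turn about x gives the same grasp; the last joint's range is limited). The gripper opens to 88 mm and grips with 3 to 60 N. Pads are 19 mm wide; open, the fingers measure 130 mm over their backs; the gripper's body (78 mm by 193 mm) begins 47 mm behind the grasp point.
Start: joints at [92.08, 20.546, 0.682, 0, -70.136, -16.507], TCP at [0.168, 0.654, 0.227] pointing down, gripper open.
Joint ranges: [-176.03, 176.03], [-82.01, 121.73], [-58.28, 71.71], [-173.87, 95.51], [-174.79, -0.11], [-173.66, 173.66]. Speed limits (degrees/s): [136.94, 136.94, 172.46, 180, 180, 180].

### API

Orientations are given as [roll, pitch, yaw] about the fixed x, y, z axes, in that order (R = Rz(yaw) Ry(pitch) Rx(roll)).
In Python, from plant import * gives the robot as it stands.
- The arm moves only by the tool arm_command, never from a script. Its argument "commands" is one flat list of numbers, 5 for each row, row after row: the shift along the tool's x, y, z in mm, then the turn about the tool's x in degrees, then the opening in per cent of the stroke, from 0 (shut) to 100 (fully open). A call has 1 to 5 rows; each row shifts and turns the pose as measured when the row begins, along the tool's axes as they then stand; what a row does not reach is not made up. A row lasts 1/8 s, in which the tool goes at most 62.5 mm and 10.7 degrees, less where a joint would pass 70% of its speed; a pose out of reach is approached as far as the arm can. A call is refused whole if a number of a shift passes 62.5 or a number of a turn 10.7, either way. A call with a gripper value outside its range is refused whole. The fingers move at their own pace and stop on an object; the grip force is fixed at half the most. Time passes only in rows, so rows that do not move let the fingers close. It gives the time, the measured TCP pose, the force and the opening at its end, in the units of the state.
- get_obs(): the state, without advancing time (a new reading comes with each control period).
- snapshot(name): name is "scene" or "top" or "wrist"; returns a dict with "frame" (420x560x3 uint8, blue, green, red), "fov_y" (degrees; the focal length in pixels is half the picture's height over the tangent of half this angle, whatever the lens; pixels are square), "cx", "cy" (the principal point, pixels), "world_to_cam" (4x4, takes a point from world to camera coordinates). Camera axes: x right, y up, looking along -z (the intrinsics and any distortion apply to the point x, -y, -z); pixel columns grow to the right and rows downward; lengths in m; the calibration is good to about 2 mm. The wrist camera is an equidistant fisheye: a pixel r from the principal point sees the ray r / f radians off the axis. A picture is of the moment at which its call begins. There is no depth.
- close_job(): hands the job in, once; it reports no verdict.
The state is a dict: "clock": time; "joint_pos": joint angles; "qvel": joint speeds; "tau": joint torques, N m; "tool_pos": TCP position; "orientation": TCP orientation; "force": force on the tool from outside, world axes, zero at the start; "moment": the same for the moment, N m; "opening": finger opening in m.
Only numpy, scipy, OpenCV 4.12 (cv2) and the standard library are available. Lean on these libraries where they do the work, as an engineer would, in place of code of your own. Each camera call takes 0.05 s, during which the arm holds its last target. There are 200 camera calls.

### The job

Show the cook which spice goes in the pan. With a fingertip, gently push the turntable round (it has an upright peg on its rim for this) until the square tub stands on the side nearest the saucepan, in line between the turntable's centre and the pan's centre; then point straight down at the middle of the square tub's lid from just above it, fingertips about two centimetres clear, holding still there for two seconds, and then point in the same way at the middle of the saucepan's mouth from just above the rim for two seconds. Touch only the turntable: do not touch, lift or shift any tub, the pan or anything else, and do not grip the turntable.

Things in the scene. Friction and masses are not known exactly. Their poses are not given: they have to be found in the camera images.
- turntable: black plastic turntable, a disc 210 mm across whose upper face is 24 mm above the counter. Origin on its axis at counter level, z up; the frame turns with the disc. It turns freely either way about the vertical through its origin (6 rad each way from the start), with light friction (about 0.06 N m) that stops it where it is left. Four loose closed tubs stand on it at right angles to each other, 55 mm from the axis, in any order; the peg is half-way between two of them.
- turntable_peg (a point): centre of the top of the upright black peg on the turntable's rim: a round peg 16 mm across, 108 mm from the axis, its top 75 mm above the counter, standing 51 mm above the disc on an ear 28 mm across, level with the disc. Push it sideways.
- square_tub_lid (a point): centre of the top of the lid of the square tub, the only tub that is square seen from above: 42 x 42 mm, 60 mm tall, white plastic with a cream lid; 84 mm above the counter.
- square_tub: the square tub; origin at the centre of its underside, z up. About 90 g, loose.
- short_tub: short wide round tub, white with a flat cream lid, 44 mm across and 42 mm tall, loose; origin at the centre of its underside.
- slim_tub: slim round tub, white with a flat cream lid, 35 mm across and 64 mm tall, loose; origin at the centre of its underside.
- knob_tub: round tub, white, with a cream lid and a small cream knob on it, 42 mm across and 58 mm tall, loose; origin at the centre of its underside.
- gas_ring: dark cast gas ring on four legs, 170 mm across, its pan supports 60 mm above the counter, a tap on its -x side. Origin at its centre at counter level. Fixed. The turntable's axis lies on this frame's +y axis, 310 mm away.
- saucepan: steel saucepan standing loose on the gas ring, 160 mm across, 85 mm tall, walls 3 mm; origin at the centre of its underside. A 145 mm straight handle sticks out to its own -y, away from the turntable.
- saucepan_mouth (a point): centre of the saucepan's open mouth, level with its rim, 145 mm above the counter.
- tumbler: glass tumbler, 70 mm across, 95 mm tall, beyond the gap between turntable and pan; origin at the centre of its underside. Leave alone.
- salt_cellar: small white salt jar with a wooden cap, 44 mm across, 50 mm tall, on the robot's side of the gap between turntable and pan; origin at the centre of its underside. Leave alone.
- bowl: white bowl, 120 mm across, 50 mm tall, beyond the gas ring; origin at the centre of its underside. Leave alone.
- pepper_mill: dark wooden pepper mill, 52 mm across, 150 mm tall, on the robot's side of the pan handle; origin at the centre of its underside. Leave alone.
- rolling_pin: wooden rolling pin lying along its own x to the left of the turntable, 430 mm long, 50 mm thick, does not roll; origin at the middle of its underside. Leave alone.
Things that resemble listed ones, but are neither listed nor needed, are in the scene too. Leave any green look-alike of the gas_ring alone.

How it is judged:
By the outcome, as a careful person would: the job done as asked, in the order asked, and still so for the second after the job is handed in, with the robot touching nothing.
It also fails if it takes over 64 s, if anything falls off the work surface, if the arm or the gripper's body presses on something with over 40 N, if the wrist force passes 120 N, or if a joint passes its speed limit or range.

## Working session

There is one attempt and no reset: what is moved stays moved. The work goes in short steps, Python scripts to look and compute and a tool call to move; the robot and the scene stay as the last step left them, time stands still between calls to the robot, and variables do not carry over. Pictures are saved under pics/ and viewed, about 8 in all and at most 12, crops included, and the job is handed in when it is done.

Besides the shell and the picture viewer there is one more tool, called after "Emit:" as name(argument=value, ...) on one line, values as JSON. arm_command: Moves the arm, as the interface text tells. Its arguments: {"type":"object","properties":{"commands":{"type":"array"}},"required":["commands"]}

```bash
mkdir -p pics; ls; cat > h.py <<'E'
from plant import *
import numpy as np, cv2
from scipy.spatial.transform import Rotation as Ro
def save(s,n,scale=1,crop=None):
    f=s["frame"]
    if crop: f=f[crop[1]:crop[3],crop[0]:crop[2]]
    cv2.imwrite("pics/"+n,cv2.resize(f,None,fx=scale,fy=scale,interpolation=cv2.INTER_CUBIC))
def foc(s): return s["frame"].shape[0]/2/np.tan(np.radians(s["fov_y"]/2))
def ray(s,u,v,fish=False):
    f=foc(s);a=np.array([(u-s["cx"])/f,(v-s["cy"])/f])
    if fish:
        r=np.hypot(*a); a=a*(np.tan(r)/r if r>1e-9 else 1)
    M=np.linalg.inv(np.array(s["world_to_cam"]))
    d=M[:3,:3]@np.array([a[0],-a[1],-1.]); return M[:3,3],d/np.linalg.norm(d)
def onz(s,u,v,z,fish=False):
    o,d=ray(s,u,v,fish); return o+d*(z-o[2])/d[2]
def proj(s,p,fish=False):
    c=np.array(s["world_to_cam"])@np.append(p,1); a=np.array([c[0],-c[1]])/-c[2]
    if fish:
        r=np.hypot(*a); a=a*np.arctan(r)/r
    return np.array([s["cx"],s["cy"]])+foc(s)*a
E
python3 - <<'E'
from h import *
for n in("scene","top"):
    s=snapshot(n); save(s,n+"0.png",1.4); np.save(n+"0.npy",s,allow_pickle=True)
    print(n,s["fov_y"],s["cx"],s["cy"],np.linalg.inv(np.array(s["world_to_cam"])).round(3).tolist(),[k for k in s])
print(get_obs())
E
```

```text
pics
scene 56.42523895203864 283.8705345042462 208.65331872388685 [[-0.304, -0.695, 0.652, 1.185], [0.953, -0.22, 0.21, 0.257], [-0.003, 0.685, 0.728, 0.866], [0.0, 0.0, 0.0, 1.0]] ['frame', 'fov_y', 'cx', 'cy', 'world_to_cam']
top 52.56513658142671 276.35398193510525 215.45129832634547 [[-0.014, 0.998, -0.059, 0.431], [-1.0, -0.013, 0.016, 0.037], [0.015, 0.059, 0.998, 1.404], [0.0, 0.0, 0.0, 1.0]] ['frame', 'fov_y', 'cx', 'cy', 'world_to_cam']
{'clock': 0.1, 'joint_pos': array([ 9.20821273e+01,  2.05883150e+01,  6.39455757e-01, -1.59236710e-02,
       -7.01352737e+01, -1.65066554e+01]), 'qvel': array([-0.01562699, -0.04629694,  0.10477652,  0.18592643,  0.09181818,
       -0.0918677 ]), 'tau': array([-1.83755961e-03, -5.84161019e+01,  2.93753028e+01,  7.01552957e+00,
        1.00952139e-02, -4.80726499e-05]), 'tool_pos': array([0.16807645, 0.65330052, 0.22571425]), 'orientation': array([  6.41870952,  89.91454527, -98.01124051]), 'force': array([-0.36189341,  0.78820434,  0.65197359]), 'moment': array([ 0.00738293, -0.03728652,  0.01966389]), 'opening': 0.08739103351087116}
```

View pics/scene0.png

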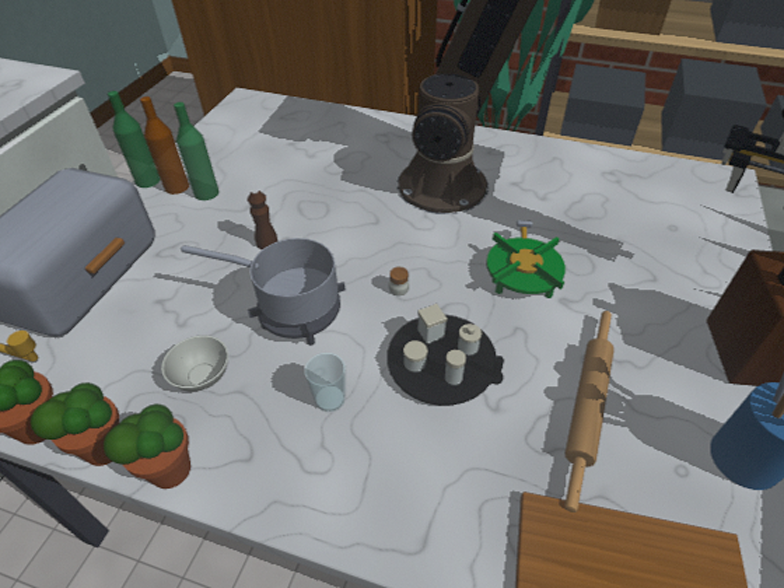

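View pics/top0.png

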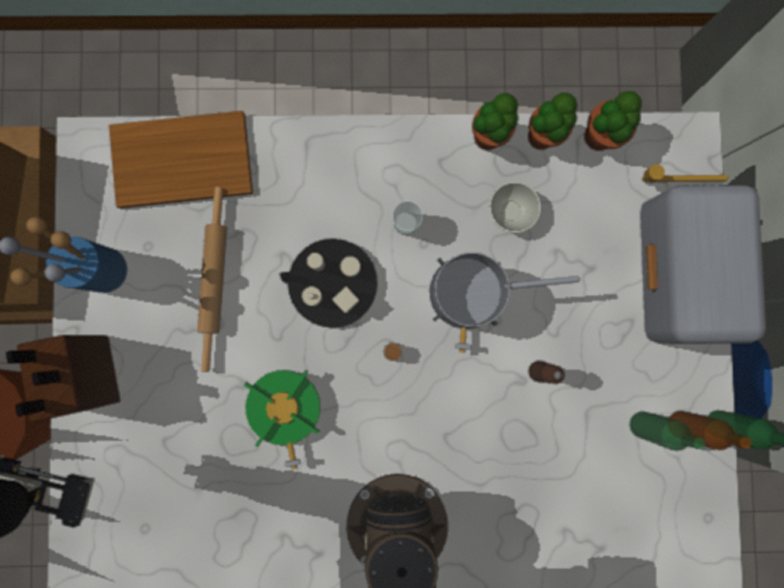

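Scene view (x1.4): the turntable is at (443,358), its peg at (498,367), and the square lid at (432,315). The green decoy ring is at (525,262) and the pan at (295,285). Top view: the disc is at (333,283), its peg at (287,277), and the pan at (470,290).

Candidates for the square tub, by top-view pixel:
- (315,260): round
- (350,266): round
- (311,296): round with a knob
- (345,300): a rotated square, so this is my choice

I'll measure these and make a close crop.

```bash
python3 - <<'E'
from h import *
s=np.load("top0.npy",allow_pickle=True).item(); f=s["frame"]
x0,y0,x1,y1=180,150,400,260
k=5
c=cv2.resize(f[y0:y1,x0:x1],None,fx=3.5,fy=3.5,interpolation=cv2.INTER_CUBIC); cv2.imwrite("pics/crop1.png",c)
b=f[...,0].astype(int);r=f[...,2].astype(int);g=f[...,1].astype(int)
disc=np.zeros(b.shape,np.uint8);cv2.circle(disc,(238,202),30,1,-1)
m=((r>110)&(disc>0)).astype(np.uint8)
n,l,st,ce=cv2.connectedComponentsWithStats(m)
for i in range(1,n):
    if st[i,4]<20: continue
    cs,_=cv2.findContours((l==i).astype(np.uint8),0,1)
    px=f[l==i].mean(0).round(); print(st[i],ce[i].round(2),px,[onz(s,*ce[i],z)[:2].round(4).tolist() for z in(.066,.084,.088)],cv2.minAreaRect(cs[0]))
# black disc
m=((f.max(2)<60)).astype(np.uint8); m[:160]=0;m[245:]=0;m[:,:195]=0;m[:,280:]=0
m=cv2.morphologyEx(m,cv2.MORPH_CLOSE,np.ones((15,15)))
mo=cv2.morphologyEx(m,cv2.MORPH_OPEN,cv2.getStructuringElement(2,(25,25)))
cs,_=cv2.findContours(mo,0,cv2.CHAIN_APPROX_NONE);cc=max(cs,key=cv2.contourArea);e=cv2.fitEllipse(cc);print("disc",e,onz(s,*e[0],.024))
ear=cv2.subtract(m,cv2.dilate(mo,np.ones((3,3))));n,l,st,ce=cv2.connectedComponentsWithStats(ear);print([(st[i].tolist(),ce[i].round(1).tolist()) for i in range(1,n) if st[i,4]>5])
E
```

```text
[220 181  11  11  97] [224.56 185.9 ] [137. 155. 159.] [[0.6064, 0.178], [0.604, 0.1761], [0.6035, 0.1756]] ((225.0, 186.0), (10.0, 10.0), 90.0)
[243 183  14  14 153] [249.69 189.66] [137. 156. 160.] [[0.5934, 0.0988], [0.5912, 0.0979], [0.5908, 0.0978]] ((249.5, 189.5), (13.0, 13.0), 90.0)
[216 205  13  13 137] [221.99 211.01] [133. 150. 155.] [[0.527, 0.1866], [0.5257, 0.1846], [0.5254, 0.1841]] ((222.0, 211.0), (12.0, 12.0), 90.0)
[238 205  18  18 183] [246.39 213.66] [139. 157. 161.] [[0.5176, 0.1099], [0.5164, 0.109], [0.5162, 0.1088]] ((246.25001525878906, 213.75001525878906), (12.727920532226562, 13.435027122497559), 45.0)
disc ((237.3301544189453, 201.8578338623047), (61.464717864990234, 61.93290328979492), 103.79657745361328) [0.55913593 0.14127322 0.024     ]
[([201, 195, 4, 7, 23], [202.7, 197.5])]
```

View pics/crop1.png

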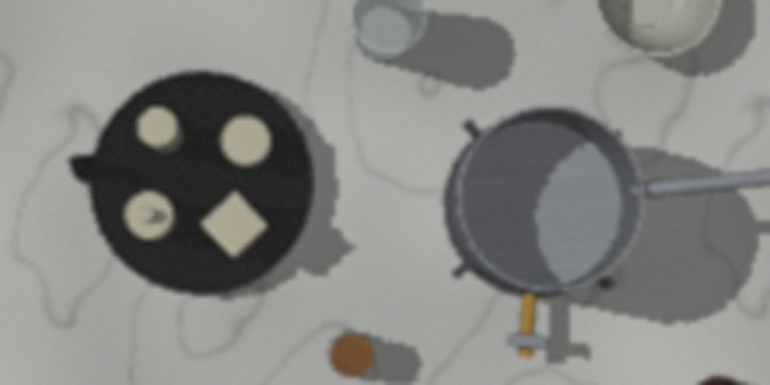

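The crop confirms it: the square lid is the diamond at crop pixel (234,224), and the other three lids are round. The peg and its ear are at (83,168), and the pan rim is centred near (552,200). Next I'll plan the approach to the far (+x) side of the peg.

```bash
cat >> h.py <<'E'
def tool():
    o=get_obs(); return o,Ro.from_euler('xyz',o["orientation"],degrees=True).as_matrix()
def plan(t,head=None):
    "shift to world target t in tool mm; head = wanted world azimuth of tool z (mod 180)"
    o,R=tool(); d=R.T@(np.array(t)-o["tool_pos"])*1000
    az=np.degrees(np.arctan2(R[1,2],R[0,2]))
    print("t",round(o["clock"],2),"pos",o["tool_pos"].round(4),"toolx",R[:,0].round(3),"z az",az.round(1),"shift",d.round(1),"F",o["force"].round(1),"q6",o["joint_pos"][5].round(1))
    if head is not None: print("turn about tool x",[((-(head-az)+90)%180-90).round(1)], "(tool x down => azimuth falls with + turn)")
E
python3 - <<'E'
from h import *
s=np.load("top0.npy",allow_pickle=True).item()
print("pan",onz(s,552/3.5+180,200/3.5+150,.145))
p=onz(s,203.7,198,.05);print("peg px",p, np.degrees(np.arctan2(p[1]-.142,p[0]-.5597)))
plan([.608,.245,.23],82.6)
o,R=tool();print(R.round(3))
E
```

```text
pan [ 0.52835471 -0.16596911  0.145     ]
peg px [0.57043043 0.24628855 0.05      ] 84.12540777677916
t 0.1 pos [0.1681 0.6533 0.2257] toolx [-0.    -0.001 -1.   ] z az -104.4 shift [ -3.8 527.8 285.8] F [-0.4  0.8  0.7] q6 -16.5
turn about tool x [np.float64(-7.0)] (tool x down => azimuth falls with + turn)
[[-0.     0.968 -0.249]
 [-0.001 -0.249 -0.968]
 [-1.     0.     0.001]]
```

Emit:
arm_command(commands=[0,53,28,-3.5,0,0,53,28,-3.5,0,0,53,28,0,0,0,53,28,0,0,0,53,28,0,0])

```text
clock: 0.72
tool_pos: [0.409, 0.4691, 0.2232]
orientation: [-8.1, 89.7, -104.9]
force: [0.6, -0.1, 0.3]
opening: 0.0436
```

```bash
python3 -c "
from h import *
plan([.608,.245,.23],82.6)"
```

```text
t 0.72 pos [0.409  0.4691 0.2232] toolx [-0.001 -0.005 -1.   ] z az -96.8 shift [ -5.9 224.  199.1] F [ 0.6 -0.1  0.3] q6 16.3
turn about tool x [np.float64(0.6)] (tool x down => azimuth falls with + turn)
```

Emit:
arm_command(commands=[-1,45,40,0,0,-1,45,40,0,0,-1,45,40,0,0,-2,45,40,0,0,-2,45,40,0,0])

```text
clock: 1.35
tool_pos: [0.6142, 0.2358, 0.2292]
orientation: [-20.3, 89.5, -117.0]
force: [0.9, 0.8, 0.2]
opening: 0.0011
```

```bash
python3 - <<'E'
from h import *
s=snapshot("wrist"); save(s,"w1.png",1.4); np.save("w1.npy",s,allow_pickle=True)
plan([.608,.245,.05],82.6)
print(s["fov_y"],s["cx"],s["cy"])
for n,p in dict(axis=[.5597,.142,.024],peg=[.5736,.2491,.075],sq=[.5164,.109,.084],tip=get_obs()["tool_pos"],pan=[.5284,-.166,.145]).items(): print(n,(1.4*proj(s,p,True)).round(0))
E
```

```text
t 1.4 pos [0.6178 0.2304 0.2291] toolx [-0.003 -0.01  -1.   ] z az -96.9 shift [178.9 -11.1 -15.1] F [ 3.1 -0.5  2.6] q6 45.4
turn about tool x [np.float64(0.5)] (tool x down => azimuth falls with + turn)
65.70646984690485 274.2809110236798 213.80369694845538
axis [499. 315.]
peg [371. 335.]
sq [559. 385.]
tip [397. 357.]
pan [837. 343.]
```

View pics/w1.png

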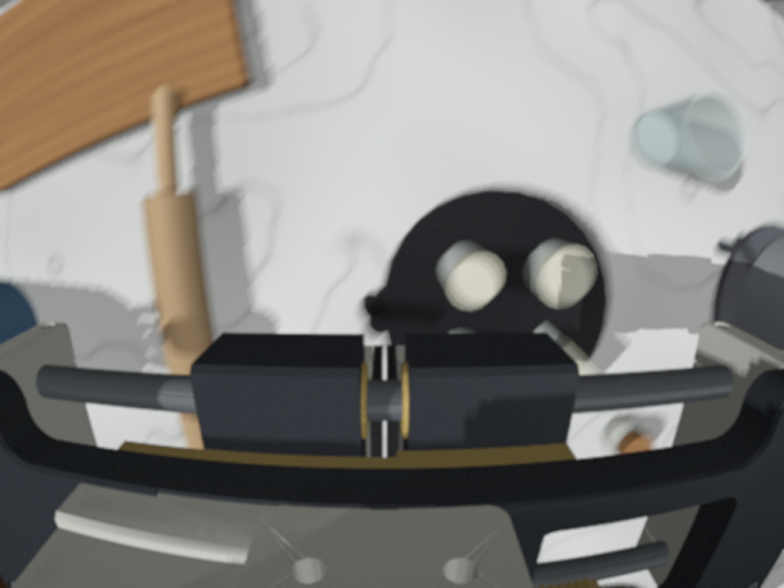

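The wrist view shows the peg at (375,308), two round lids at (474,280) and (563,276), and the disc centred near (496,300). The top-view estimates project about 10–15 px lower. The arm was still settling, so I'll cross-check numerically with a still wrist picture and the scene camera.

```bash
python3 - <<'E'
from h import *
plan([.608,.245,.05],82.6)
def lids(s,c,r,fish,thr):
    f=s["frame"]; m=np.zeros(f.shape[:2],np.uint8);cv2.circle(m,c,r,1,-1)
    hs=f.astype(int); m=((hs[...,2]>thr)&(m>0)&(hs[...,2]-hs[...,0]>12)).astype(np.uint8)
    n,l,st,ce=cv2.connectedComponentsWithStats(m)
    for i in range(1,n):
        if st[i,4]>25: print(st[i],ce[i].round(1),[onz(s,*ce[i],z,fish)[:2].round(4).tolist() for z in(.066,.084,.088)])
s=snapshot("wrist"); np.save("w2.npy",s,allow_pickle=True);lids(s,(355,205),60,True,150)
for n,p in dict(short=[.5934,.0988,.066],slim=[.6035,.1756,.088]).items(): print(n,proj(s,p,True).round(1))
s=np.load("scene0.npy",allow_pickle=True).item(); print("scene");lids(s,(316,250),42,False,100)
for n,p in dict(short=[.5934,.0988,.066],slim=[.6035,.1756,.088],sq=[.5164,.109,.084],pan=[.5284,-.166,.145],peg=[.5736,.2491,.075],axis=[.5597,.142,.024]).items(): print(n,proj(s,p).round(1),(1.4*proj(s,p)).round(0))
E
```

```text
t 1.4 pos [0.6178 0.2304 0.2291] toolx [-0.003 -0.01  -1.   ] z az -96.9 shift [178.9 -11.1 -15.1] F [ 3.1 -0.5  2.6] q6 45.4
turn about tool x [np.float64(0.5)] (tool x down => azimuth falls with + turn)
[377 185  36  40 887] [391.8 204.2] [[0.5954, 0.1057], [0.6005, 0.1123], [0.6016, 0.1138]]
[312 192  35  35 968] [329.  208.8] [[0.5987, 0.1745], [0.6036, 0.1772], [0.6047, 0.1778]]
short [397.8 205.2]
slim [331.4 209.7]
scene
[299 217  20  16 173] [308.4 224.7] [[0.5052, 0.1076], [0.5205, 0.1109], [0.5239, 0.1117]]
[328 232  15  12 114] [335.9 237.4] [[0.5262, 0.1878], [0.541, 0.1893], [0.5443, 0.1897]]
[289 244  16  14 166] [296.4 249.9] [[0.5966, 0.1008], [0.6098, 0.1043], [0.6128, 0.1051]]
[319 250  13  11 114] [325.3 255. ] [[0.5899, 0.1748], [0.6033, 0.1767], [0.6062, 0.1771]]
short [296.1 248.8] [414. 348.]
slim [325. 254.] [455. 356.]
sq [308.1 223.4] [431. 313.]
pan [208.2 188.1] [291. 263.]
peg [356.2 255. ] [499. 357.]
axis [314.8 252.7] [441. 354.]
```

The still picture agrees to about 2 mm. I'll align and then descend.

Emit:
arm_command(commands=[0,-11,-15,0,0,0,0,0,0,0,50,0,0,0,0,50,0,0,0,0,0,0,0,0,0])

```text
clock: 2.08
tool_pos: [0.6042, 0.252, 0.1268]
orientation: [-17.6, 89.5, -114.4]
force: [0.1, -0.2, 1.1]
opening: 0.0004
```

```bash
python3 - <<'E'
from h import *
s=snapshot("wrist"); save(s,"w3.png",1.4)
plan([.608,.245,.05],82.6)
for n,p in dict(axis=[.561,.143,.024],peg=[.575,.250,.075],tip=get_obs()["tool_pos"]).items(): print(n,(1.4*proj(s,p,True)).round(0))
E
```

```text
t 2.12 pos [0.6059 0.2529 0.1296] toolx [ 0.    -0.006 -1.   ] z az -96.8 shift [79.7  2.9  7.1] F [-0.9 -0.5 -0.2] q6 43.2
turn about tool x [np.float64(0.6)] (tool x down => azimuth falls with + turn)
axis [559. 342.]
peg [394. 378.]
tip [380. 366.]
```

View pics/w3.png

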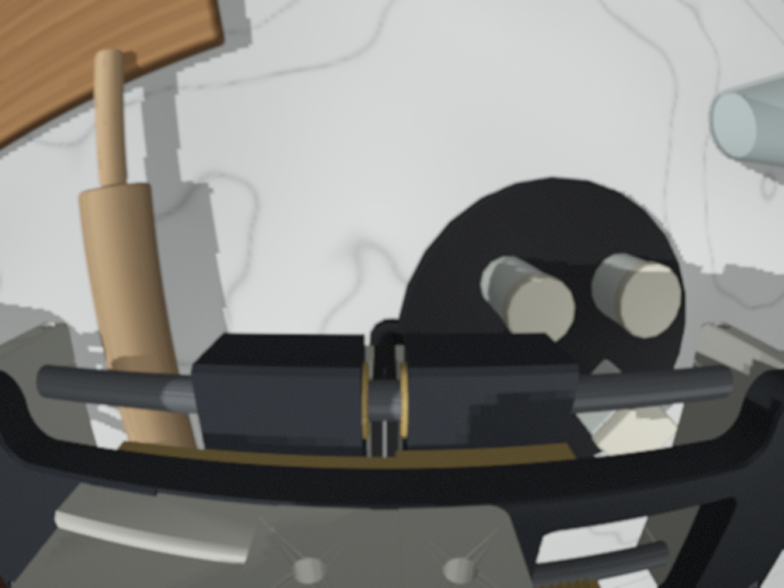

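The ear's far edge shows at (385,321) and the fingers block the rest. I'll check that against the predicted peg position.

```bash
python3 - <<'E'
from h import *
s=snapshot("wrist"); print(onz(s,385/1.4,321/1.4,.024,True),"expect x max ear",.575+.014)
plan([.606,.250,.05],82.6)
f=s["frame"]; print(f[220:240,275].max(1), f[220:240,270].max(1))
E
```

```text
[0.59067004 0.25340928 0.024     ] expect x max ear 0.589
t 2.17 pos [0.6072 0.2534 0.1315] toolx [ 0.003 -0.004 -1.   ] z az -96.8 shift [81.5 -1.1  3.2] F [-0.1  0.3  1.3] q6 43.2
turn about tool x [np.float64(0.6)] (tool x down => azimuth falls with + turn)
[217 216 215 216 216 216 215 211 191 151  95  46  33  39  43  42  41  40
  38  36] [217 216 216 216 216 216 216 216 216 215 207 185 146  96  58  42  41  43
  42  40]
```

Emit:
arm_command(commands=[40,0,2,0,0,40,0,0,0,0,0,0,0,0,0])

```text
clock: 2.55
tool_pos: [0.6123, 0.2559, 0.0599]
orientation: [107.8, 89.1, 11.2]
force: [-0.4, -0.9, -0.1]
opening: 0.0001
```

```bash
python3 - <<'E'
from h import *
A=np.array([.561,.143])
plan([.606,.250,.05],82.6)
# tip waypoints (18 mm behind the peg), for peg azimuth
for a in range(83,132,8):
    r=np.radians(a);p=A+.108*np.array([np.cos(r),np.sin(r)])-.018*np.array([-np.sin(r),np.cos(r)]);print(a,p.round(4))
E
```

```text
t 2.55 pos [0.6123 0.2559 0.0599] toolx [ 0.015  0.003 -1.   ] z az -96.6 shift [ 9.8 -5.8  6.6] F [-0.4 -0.9 -0.1] q6 43.3
turn about tool x [np.float64(0.8)] (tool x down => azimuth falls with + turn)
83 [0.592 0.248]
91 [0.5771 0.2513]
99 [0.5619 0.2525]
107 [0.5466 0.2515]
115 [0.5317 0.2485]
123 [0.5173 0.2434]
131 [0.5037 0.2363]
```

Emit:
arm_command(commands=[9,-5,5,0,0,0,-4,0,0,0,0,-4,0,0,0,0,-4,0,-1,0,0,0,0,0,0])

```text
clock: 3.18
tool_pos: [0.5974, 0.2556, 0.0584]
orientation: [115.7, 88.5, 20.3]
force: [-0.4, -0.5, 0.2]
opening: 0.0004
```

```bash
python3 - <<'E'
from h import *
plan([.592,.248,.05],83)
E
```

```text
t 3.17 pos [0.5974 0.2556 0.0584] toolx [ 0.025  0.009 -1.   ] z az -95.4 shift [ 8.2 -4.9  8.1] F [-0.4 -0.5  0.2] q6 43.4
turn about tool x [np.float64(1.6)] (tool x down => azimuth falls with + turn)
```

Emit:
arm_command(commands=[5,-5,4,0,0,3,-5,2,-2,0,2,-5,0,-2,0,2,-5,0,-2,0,0,0,0,0,0])

```text
clock: 3.8
tool_pos: [0.5759, 0.2508, 0.0448]
orientation: [109.0, 88.5, 20.0]
force: [0.2, -0.3, -1.4]
opening: 0.0004
```

```bash
python3 - <<'E'
from h import *
plan([.577,.2513,.05],91)
s=snapshot("wrist"); save(s,"w4.png",1.4)
E
```

```text
t 3.8 pos [0.5759 0.2508 0.0448] toolx [ 0.025  0.009 -1.   ] z az -89.0 shift [-5.2  1.2 -0.6] F [ 0.2 -0.3 -1.4] q6 48.8
turn about tool x [np.float64(0.0)] (tool x down => azimuth falls with + turn)
```

```bash
cat >> h.py <<'E'
def sqang(A=np.array([.561,.143]),save_=None):
    for n,off in(("top",(.0013,.001)),("scene",(-.002,-.001))):
        s=snapshot(n); f=s["frame"].astype(int); c=proj(s,[A[0],A[1],.05])
        if save_: save(s,save_+n+".png",4,(int(c[0])-95,int(c[1])-70,int(c[0])+95,int(c[1])+70))
        yy,xx=np.mgrid[:f.shape[0],:f.shape[1]]
        m=((f[...,2]>100)&(f[...,2]-f[...,0]>12)&(np.hypot(xx-c[0],yy-c[1])<(30 if n=="top" else 40))).astype(np.uint8)
        k,l,st,ce=cv2.connectedComponentsWithStats(m)
        for i in range(1,k):
            if st[i,4]<40: continue
            w=[onz(s,*ce[i],z)[:2]+off-A for z in(.066,.084,.088)]
            print(n,st[i].tolist(),"az/r at .066,.084,.088:",[(np.degrees(np.arctan2(p[1],p[0])).round(1),(1000*np.hypot(*p)).round(1)) for p in w])
E
python3 -c "
from h import *
sqang()"
```

```text
top [241, 181, 14, 14, 151] az/r at .066,.084,.088: [(np.float64(-41.2), np.float64(55.8)), (np.float64(-43.5), np.float64(54.7)), (np.float64(-44.0), np.float64(54.5))]
top [240, 204, 18, 17, 167] az/r at .066,.084,.088: [(np.float64(-132.2), np.float64(53.5)), (np.float64(-132.6), np.float64(55.0)), (np.float64(-132.6), np.float64(55.4))]
top [217, 207, 14, 14, 137] az/r at .066,.084,.088: [(np.float64(136.7), np.float64(56.0)), (np.float64(138.9), np.float64(55.5)), (np.float64(139.5), np.float64(55.5))]
scene [290, 250, 17, 11, 101] az/r at .066,.084,.088: [(np.float64(-37.7), np.float64(61.2)), (np.float64(-29.1), np.float64(70.1)), (np.float64(-27.4), np.float64(72.3))]
scene [322, 253, 12, 8, 42] az/r at .066,.084,.088: [(np.float64(50.9), np.float64(49.0)), (np.float64(42.0), np.float64(59.4)), (np.float64(40.4), np.float64(61.8))]
```

View pics/w4.png

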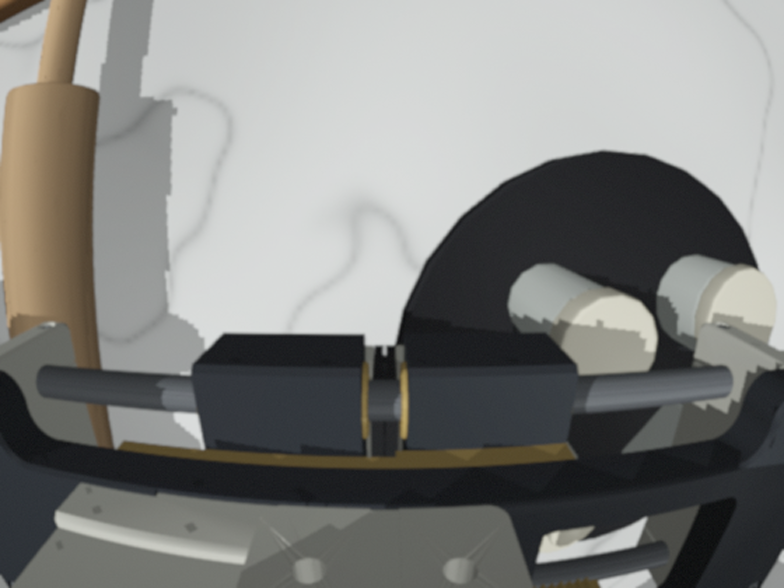

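The wrist view shows the tip behind the ear, with the tubs standing and the disc turned. The top camera gives +10°, with the square at azimuth −132.5° and radius 55 mm. The target is −95.8°, so I'll push on.

Emit:
arm_command(commands=[0,-5,-1,-2.6,0,0,-5,-1,-2.6,0,0,-5,-1,-2.6,0,0,-5,-1,-2.6,0,0,-5,-1,-2.6,0])

```text
clock: 4.58
tool_pos: [0.5523, 0.2531, 0.0448]
orientation: [94.9, 88.4, 19.1]
force: [-0.0, -0.6, 0.6]
opening: 0.0008
```

```bash
python3 - <<'E'
from h import *
plan([.553,.252,.045],104)
sqang()
E
```

```text
t 4.58 pos [0.5523 0.2531 0.0448] toolx [ 0.027  0.009 -1.   ] z az -75.8 shift [-0.2  0.4  1.2] F [-0.  -0.6  0.6] q6 60.1
turn about tool x [np.float64(0.2)] (tool x down => azimuth falls with + turn)
top [238, 179, 14, 14, 151] az/r at .066,.084,.088: [(np.float64(-30.0), np.float64(55.9)), (np.float64(-32.2), np.float64(54.4)), (np.float64(-32.7), np.float64(54.1))]
top [243, 201, 17, 16, 165] az/r at .066,.084,.088: [(np.float64(-119.9), np.float64(53.6)), (np.float64(-120.8), np.float64(54.9)), (np.float64(-120.9), np.float64(55.2))]
top [221, 210, 13, 12, 127] az/r at .066,.084,.088: [(np.float64(148.4), np.float64(54.9)), (np.float64(150.6), np.float64(55.0)), (np.float64(151.1), np.float64(55.0))]
scene [326, 249, 13, 10, 71] az/r at .066,.084,.088: [(np.float64(70.1), np.float64(49.0)), (np.float64(57.5), np.float64(56.4)), (np.float64(55.2), np.float64(58.4))]
scene [293, 250, 17, 14, 167] az/r at .066,.084,.088: [(np.float64(-29.1), np.float64(57.0)), (np.float64(-21.4), np.float64(67.3)), (np.float64(-20.0), np.float64(69.7))]
```

Emit:
arm_command(commands=[0,-5,-1,-2.6,0,0,-5,-0.5,-2.6,0,0,-5,-0.5,-2.6,0,0,-5,-0.5,-2.6,0,0,-5,-0.5,-2.6,0])

```text
clock: 5.3
tool_pos: [0.5297, 0.2488, 0.0448]
orientation: [83.9, 88.2, 21.1]
force: [0.5, 0.8, -0.7]
opening: 0.0002
```

```bash
python3 - <<'E'
from h import *
plan([.5297,.2478,.045],116)
sqang()
E
```

```text
t 5.3 pos [0.5297 0.2488 0.0448] toolx [ 0.029  0.011 -1.   ] z az -62.8 shift [-0.2 -0.4  0.9] F [ 0.5  0.8 -0.7] q6 71.6
turn about tool x [np.float64(1.2)] (tool x down => azimuth falls with + turn)
top [235, 177, 14, 15, 163] az/r at .066,.084,.088: [(np.float64(-18.3), np.float64(55.4)), (np.float64(-20.3), np.float64(53.5)), (np.float64(-20.8), np.float64(53.1))]
top [245, 198, 16, 15, 178] az/r at .066,.084,.088: [(np.float64(-106.2), np.float64(54.0)), (np.float64(-107.6), np.float64(55.1)), (np.float64(-107.9), np.float64(55.3))]
top [225, 211, 12, 13, 125] az/r at .066,.084,.088: [(np.float64(160.4), np.float64(54.5)), (np.float64(162.4), np.float64(54.9)), (np.float64(162.8), np.float64(55.0))]
scene [289, 225, 12, 12, 75] az/r at .066,.084,.088: [(np.float64(-111.4), np.float64(69.7)), (np.float64(-100.1), np.float64(61.9)), (np.float64(-97.3), np.float64(60.5))]
scene [329, 245, 13, 10, 87] az/r at .066,.084,.088: [(np.float64(87.0), np.float64(52.3)), (np.float64(72.7), np.float64(56.1)), (np.float64(69.9), np.float64(57.4))]
scene [296, 251, 17, 16, 187] az/r at .066,.084,.088: [(np.float64(-18.2), np.float64(55.2)), (np.float64(-12.4), np.float64(66.8)), (np.float64(-11.4), np.float64(69.5))]
```

Emit:
arm_command(commands=[0,-5,-0.5,-2.6,0,0,-5,-0.5,-2.6,0,0,-4,-0.5,-2,0,0,-4,-0.5,-2,0,0,-2,0,-1,0])

```text
clock: 6.02
tool_pos: [0.5125, 0.2409, 0.0446]
orientation: [74.9, 88.1, 22.2]
force: [-0.1, 0.4, -0.3]
opening: -0.0002
```

```bash
python3 - <<'E'
from h import *
plan([.510,.2388,.045],127)
sqang(save_="p5")
E
```

```text
t 6.03 pos [0.5125 0.2409 0.0446] toolx [ 0.031  0.013 -0.999] z az -52.7 shift [-0.5 -3.3  0.2] F [-0.1  0.4 -0.3] q6 81.0
turn about tool x [np.float64(0.3)] (tool x down => azimuth falls with + turn)
top [232, 176, 14, 15, 164] az/r at .066,.084,.088: [(np.float64(-8.3), np.float64(55.5)), (np.float64(-10.1), np.float64(53.3)), (np.float64(-10.5), np.float64(52.8))]
top [247, 195, 14, 15, 180] az/r at .066,.084,.088: [(np.float64(-95.9), np.float64(54.0)), (np.float64(-97.6), np.float64(54.9)), (np.float64(-97.9), np.float64(55.1))]
top [228, 212, 12, 12, 123] az/r at .066,.084,.088: [(np.float64(171.2), np.float64(54.0)), (np.float64(173.0), np.float64(54.8)), (np.float64(173.4), np.float64(55.0))]
scene [288, 225, 15, 15, 126] az/r at .066,.084,.088: [(np.float64(-107.1), np.float64(65.5)), (np.float64(-94.7), np.float64(58.9)), (np.float64(-91.6), np.float64(57.8))]
scene [330, 242, 14, 11, 85] az/r at .066,.084,.088: [(np.float64(96.5), np.float64(55.4)), (np.float64(82.1), np.float64(56.9)), (np.float64(79.0), np.float64(57.7))]
scene [299, 253, 17, 15, 193] az/r at .066,.084,.088: [(np.float64(-8.8), np.float64(55.0)), (np.float64(-4.8), np.float64(67.4)), (np.float64(-4.1), np.float64(70.1))]
```

View pics/p5top.png

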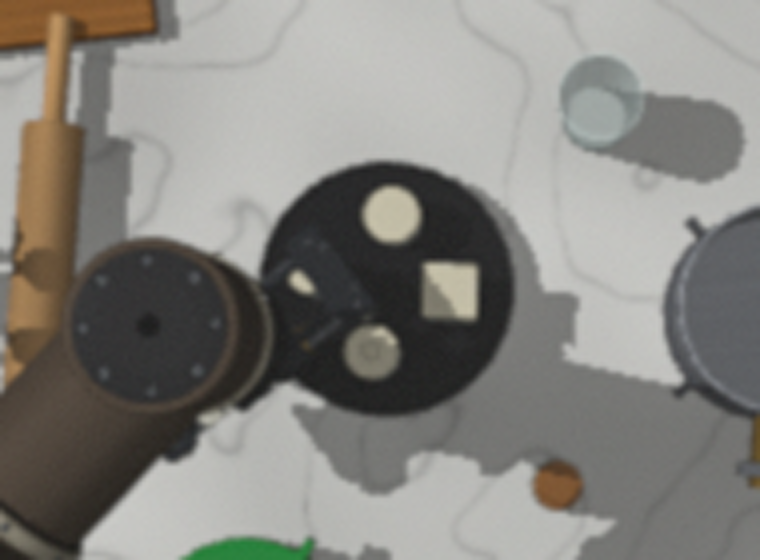

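In the crop, the square tub at (450,291) is nearly level with the pan, and all four tubs are standing. About 2° remain. I'll nudge, then back off.

Emit:
arm_command(commands=[0,-3,0,-1,0,0,-2,0,-0.5,0,0,0,0,0,0])

```text
clock: 6.5
tool_pos: [0.5083, 0.2377, 0.0444]
orientation: [73.4, 88.1, 22.2]
force: [-0.3, -0.1, 0.5]
opening: 0.0002
```

```bash
python3 - <<'E'
from h import *
plan([.510,.2388,.045],127)
sqang()
s=np.load("top0.npy",allow_pickle=True).item()
# pan rim: Hough circle on the upscaled initial top view
g=cv2.cvtColor(s["frame"],cv2.COLOR_BGR2GRAY)[160:255,290:385]; g=cv2.GaussianBlur(cv2.resize(g,None,fx=4,fy=4,interpolation=cv2.INTER_CUBIC),(7,7),0)
c=cv2.HoughCircles(g,cv2.HOUGH_GRADIENT,1,4,param1=60,param2=15,minRadius=98,maxRadius=116)
for x,y,r in c[0][:6]: print("pan top",x,y,r/4,onz(s,(x+.5)/4+289.5,(y+.5)/4+159.5,.145)[:2]+[.0013,.001])
E
```

```text
t 6.5 pos [0.5083 0.2377 0.0444] toolx [ 0.031  0.013 -0.999] z az -51.2 shift [-0.5  2.   0.2] F [-0.3 -0.1  0.5] q6 82.4
turn about tool x [np.float64(1.8)] (tool x down => azimuth falls with + turn)
top [231, 176, 14, 15, 163] az/r at .066,.084,.088: [(np.float64(-5.1), np.float64(55.3)), (np.float64(-6.8), np.float64(53.0)), (np.float64(-7.2), np.float64(52.5))]
top [246, 195, 14, 14, 175] az/r at .066,.084,.088: [(np.float64(-93.0), np.float64(53.4)), (np.float64(-94.7), np.float64(54.2)), (np.float64(-95.1), np.float64(54.3))]
top [229, 212, 12, 12, 124] az/r at .066,.084,.088: [(np.float64(174.5), np.float64(53.8)), (np.float64(176.1), np.float64(54.6)), (np.float64(176.5), np.float64(54.8))]
scene [287, 226, 16, 15, 140] az/r at .066,.084,.088: [(np.float64(-104.8), np.float64(64.6)), (np.float64(-92.1), np.float64(58.5)), (np.float64(-89.0), np.float64(57.6))]
scene [331, 241, 13, 10, 85] az/r at .066,.084,.088: [(np.float64(100.5), np.float64(56.4)), (np.float64(86.0), np.float64(56.9)), (np.float64(82.9), np.float64(57.5))]
scene [300, 253, 17, 15, 185] az/r at .066,.084,.088: [(np.float64(-5.8), np.float64(54.9)), (np.float64(-2.5), np.float64(67.5)), (np.float64(-1.9), np.float64(70.3))]
pan top 173.5 193.5 26.6 [ 0.52727927 -0.15085719]
pan top 182.5 197.5 28.85 [ 0.52421066 -0.15749747]
pan top 169.5 195.5 25.725 [ 0.52582681 -0.14784403]
pan top 187.5 188.5 26.375 [ 0.5308734 -0.1613747]
pan top 187.5 183.5 25.175 [ 0.53460356 -0.16145875]
pan top 186.5 192.5 27.15 [ 0.52789984 -0.16056212]
```

The square is now at about −94.6° against −95.8°, so within about 1°. I'll back away from the peg and rise.

Emit:
arm_command(commands=[0,8,-2,0,0,0,8,-2,0,0,-40,0,0,0,0,-60,0,0,0,0,-60,0,0,0,0])

```text
clock: 7.22
tool_pos: [0.5131, 0.249, 0.2034]
orientation: [61.0, 88.7, 9.8]
force: [1.5, 1.6, 0.5]
opening: 0.0005
```

```bash
python3 - <<'E'
from h import *
A=np.array([.561,.143]);r=np.radians(-94.8)
t=A+.055*np.array([np.cos(r),np.sin(r)]);print(t)
plan([*t,.2],None)
sqang()
E
```

```text
[0.55639772 0.08819289]
t 7.22 pos [0.5131 0.249  0.2034] toolx [ 0.022  0.004 -1.   ] z az -51.2 shift [  3.7 -67.1 152.4] F [1.5 1.6 0.5] q6 82.4
top [231, 176, 14, 15, 163] az/r at .066,.084,.088: [(np.float64(-5.1), np.float64(55.3)), (np.float64(-6.8), np.float64(53.0)), (np.float64(-7.2), np.float64(52.5))]
top [246, 195, 14, 14, 189] az/r at .066,.084,.088: [(np.float64(-94.1), np.float64(52.4)), (np.float64(-95.8), np.float64(53.2)), (np.float64(-96.2), np.float64(53.4))]
top [228, 211, 14, 14, 154] az/r at .066,.084,.088: [(np.float64(173.4), np.float64(54.2)), (np.float64(175.0), np.float64(55.0)), (np.float64(175.4), np.float64(55.2))]
scene [316, 223, 15, 12, 116] az/r at .066,.084,.088: [(np.float64(173.8), np.float64(57.9)), (np.float64(168.5), np.float64(43.2)), (np.float64(166.7), np.float64(40.0))]
scene [288, 226, 18, 15, 183] az/r at .066,.084,.088: [(np.float64(-108.7), np.float64(61.5)), (np.float64(-95.6), np.float64(54.6)), (np.float64(-92.3), np.float64(53.6))]
scene [331, 241, 13, 11, 107] az/r at .066,.084,.088: [(np.float64(102.0), np.float64(54.3)), (np.float64(86.9), np.float64(54.5)), (np.float64(83.6), np.float64(55.1))]
scene [300, 253, 18, 15, 185] az/r at .066,.084,.088: [(np.float64(-5.9), np.float64(54.8)), (np.float64(-2.5), np.float64(67.3)), (np.float64(-1.9), np.float64(70.2))]
```

Both cameras put the square at −95.7°, essentially on target. Now I'll move above its lid.

Emit:
arm_command(commands=[0,-17,38,0,0,0,-17,38,0,0,0,-17,38,0,0,0,-15,37,0,0,0,0,0,0,0])

```text
clock: 7.95
tool_pos: [0.5636, 0.0908, 0.2111]
orientation: [72.4, 87.8, 21.4]
force: [0.7, 0.3, 0.5]
opening: 0.0001
```

```bash
cat >> h.py <<'E'
def lid(crop=None):
    res=[]
    for n in("top","scene"):
        s=snapshot(n); f=s["frame"].astype(int); c=proj(s,[.5555,.088,.084])
        if crop: save(s,crop+n+".png",4,(int(c[0])-90,int(c[1])-70,int(c[0])+90,int(c[1])+70))
        yy,xx=np.mgrid[:f.shape[0],:f.shape[1]]
        m=((f[...,2]>85)&(f[...,2]-f[...,0]>10)&(np.hypot(xx-c[0],yy-c[1])<13)).astype(np.uint8)
        k,l,st,ce=cv2.connectedComponentsWithStats(m); i=1+np.argmax(st[1:,4]) if k>1 else 0
        print(n,st[i].tolist(),onz(s,*ce[i],.084)[:2].round(4), "tip px",proj(s,get_obs()["tool_pos"]).round(1),"lid px",ce[i].round(1))
E
python3 - <<'E'
from h import *
r=np.radians(-95.7); t=np.array([.561,.143])+.0545*np.array([np.cos(r),np.sin(r)]); print(t)
plan([*t,.105]); lid()
E
```

```text
[0.55558707 0.08876947]
t 7.95 pos [0.5636 0.0908 0.2111] toolx [ 0.036  0.014 -0.999] z az -51.0 shift [105.7 -11.3  -4.7] F [0.7 0.3 0.5] q6 99.9
top [255, 204, 6, 5, 25] [0.5391 0.0744] tip px [249.9 194.1] lid px [257.4 206.2]
scene [287, 226, 19, 15, 197] [0.558  0.0896] tip px [298.4 200.5] lid px [296.7 233.3]
```

Emit:
arm_command(commands=[20,-6,-3,0,0,25,-4,-2,0,0,25,0,0,0,0,10,0,0,0,0,0,0,0,0,0])

```text
clock: 8.68
tool_pos: [0.5557, 0.0967, 0.1297]
orientation: [73.0, 87.7, 22.4]
force: [-0.2, -0.0, 0.3]
opening: 0.0002
```

```bash
python3 - <<'E'
from h import *
plan([.556,.089,.105])
E
```

```text
t 8.68 pos [0.5557 0.0967 0.1297] toolx [ 0.038  0.016 -0.999] z az -50.6 shift [24.5 -5.6  5.8] F [-0.2 -0.   0.3] q6 99.2
```

Emit:
arm_command(commands=[10,-4,4,0,0,8,-3,3,0,0,5,0,0,0,0,0,0,0,0,0,0,0,0,0,0])

```text
clock: 9.3
tool_pos: [0.5569, 0.0872, 0.107]
orientation: [73.0, 87.5, 22.4]
force: [0.2, -0.0, -0.8]
opening: 0.0006
```

```bash
python3 - <<'E'
from h import *
plan([.556,.089,.104]); lid("t1")
E
```

```text
t 9.3 pos [0.5569 0.0872 0.107 ] toolx [ 0.041  0.017 -0.999] z az -50.6 shift [ 3.   0.3 -2. ] F [ 0.2 -0.  -0.8] q6 100.2
top [0, 0, 560, 420, 235200] [0.528  0.0059] tip px [253.  199.9] lid px [279.5 209.5]
scene [287, 228, 19, 13, 161] [0.5613 0.0919] tip px [296.1 226.9] lid px [297.2 234.4]
```

View pics/t1scene.png

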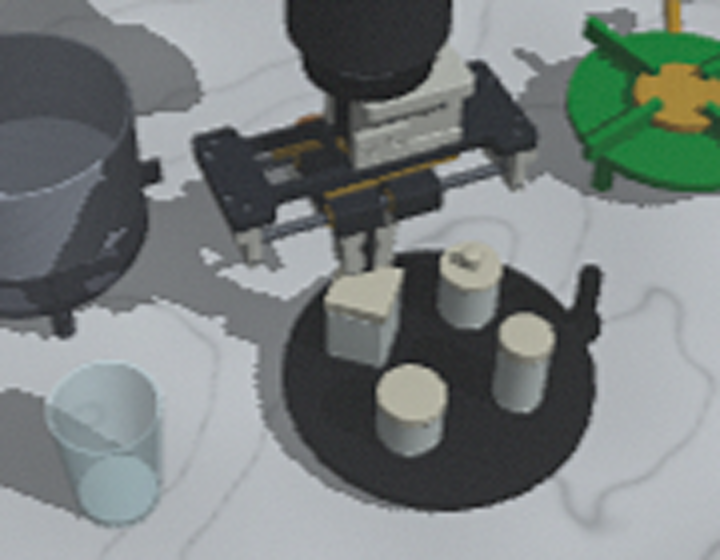

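The scene crop shows the closed fingers just above the square lid at about (365,270), not touching it, with all four tubs upright. I'll make a tiny trim and then hold.

Emit:
arm_command(commands=[2,0,-1,0,0,0,0,0,0,0,0,0,0,0,0,0,0,0,0,0,0,0,0,0,0])

```text
clock: 10.02
tool_pos: [0.5566, 0.0884, 0.1054]
orientation: [73.1, 87.4, 22.6]
force: [-0.9, -0.8, 0.2]
opening: 0.0006
```

Emit:
arm_command(commands=[0,0,0,0,0,0,0,0,0,0,0,0,0,0,0,0,0,0,0,0,0,0,0,0,0])

```text
clock: 10.65
tool_pos: [0.5566, 0.0884, 0.1054]
orientation: [73.1, 87.4, 22.5]
force: [0.9, -0.3, -0.2]
opening: 0.0004
```

Emit:
arm_command(commands=[0,0,0,0,0,0,0,0,0,0,0,0,0,0,0,0,0,0,0,0,0,0,0,0,0])

```text
clock: 11.28
tool_pos: [0.5566, 0.0884, 0.1054]
orientation: [73.1, 87.4, 22.5]
force: [0.8, 0.8, 0.7]
opening: 0.0004
```

Emit:
arm_command(commands=[0,0,0,0,0,0,0,0,0,0,0,0,0,0,0,0,0,0,0,0,0,0,0,0,0])

```text
clock: 11.9
tool_pos: [0.5565, 0.0884, 0.1054]
orientation: [73.1, 87.4, 22.5]
force: [-0.0, 0.4, 0.1]
opening: 0.0001
```

Emit:
arm_command(commands=[0,0,0,0,0,0,0,0,0,0,0,0,0,0,0,0,0,0,0,0,0,0,0,0,0])

```text
clock: 12.52
tool_pos: [0.5566, 0.0884, 0.1054]
orientation: [73.1, 87.4, 22.5]
force: [0.4, -0.4, 0.5]
opening: 0.0005
```

```bash
python3 - <<'E'
from h import *
plan([.556,.089,.104])
E
```

```text
t 12.53 pos [0.5566 0.0884 0.1054] toolx [ 0.042  0.017 -0.999] z az -50.6 shift [ 1.4 -0.1 -0.9] F [ 0.4 -0.4  0.5] q6 100.1
```

It held still for over 2.5 s, 21 mm above the lid, with a 2.6° tilt. Next I'll rise and swing so the wrist camera faces the pan.

Emit:
arm_command(commands=[-50,0,0,0,0,-55,0,0,0,0,-55,0,0,10,0,0,0,0,10,0,0,0,0,10,0])

```text
clock: 13.15
tool_pos: [0.5494, 0.0853, 0.2704]
orientation: [103.7, 87.5, 22.3]
force: [0.0, 0.1, -1.0]
opening: 0.0003
```

Emit:
arm_command(commands=[0,0,0,10,0,0,0,0,10,0,0,0,0,10,0,0,0,0,10,0,0,0,0,0,0])

```text
clock: 13.78
tool_pos: [0.5492, 0.0852, 0.2711]
orientation: [145.5, 87.4, 22.8]
force: [0.6, 0.3, 0.2]
opening: 0.0006
```

```bash
python3 - <<'E'
from h import *
plan([.529,-.165,.25])
s=snapshot("wrist"); save(s,"w6.png",1.4); np.save("w6.npy",s,allow_pickle=True)
print((1.4*proj(s,[.529,-.165,.145],True)).round())
E
```

```text
t 13.78 pos [0.5492 0.0852 0.2711] toolx [ 0.042  0.018 -0.999] z az -122.7 shift [ 15.8 117.8 222.1] F [0.6 0.3 0.2] q6 27.9
[699. 136.]
```

View pics/w6.png

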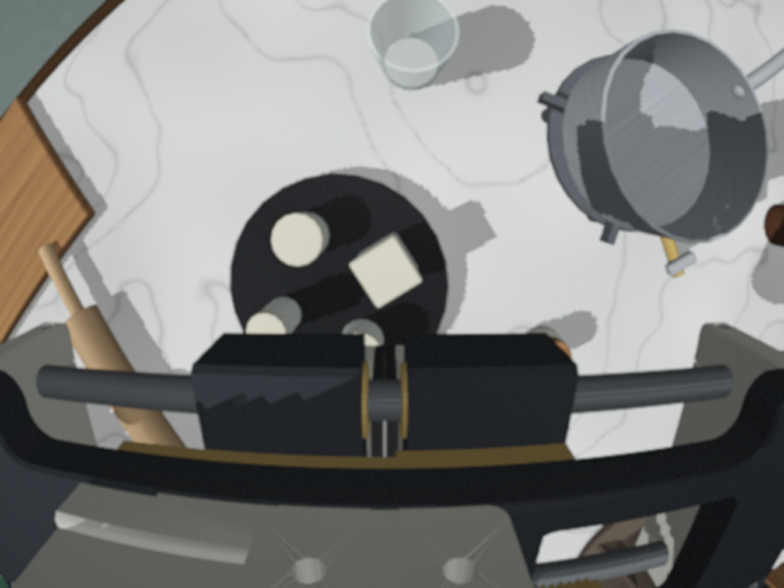

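The wrist view shows the whole rim, spanning x 601–767 and y 31–243, and the square lid at (386,271) with its side facing the pan. I'll fit a circle to rim points cast onto z = 0.145, and recheck the lid.

```bash
python3 - <<'E'
from h import *
from scipy.optimize import least_squares
s=np.load("w6.npy",allow_pickle=True).item()
P=np.array([onz(s,u/1.4,v/1.4,.145,True)[:2] for u,v in[(672,31),(767,150),(697,243),(601,120),(745,75),(617,175),(620,58),(750,205)]])
q=least_squares(lambda c:np.hypot(*(P-c[:2]).T)-c[2],[.529,-.165,.08],loss="soft_l1",f_scale=.002)
print("pan",q.x.round(4),(q.fun*1000).round(1))
f=s["frame"].astype(int);m=np.zeros(f.shape[:2],np.uint8);cv2.circle(m,(276,194),28,1,-1)
m=((f[...,2]>120)&(m>0)&(f[...,2]-f[...,0]>12)).astype(np.uint8);k,l,st,ce=cv2.connectedComponentsWithStats(m);i=1+np.argmax(st[1:,4]);w=onz(s,*ce[i],.084,True);print("lid",w,st[i],ce[i])
for pt in(q.x[:2],):
  for A in([.561,.143],[.5597,.142]): print("az pan",np.degrees(np.arctan2(*(pt-A)[::-1])),"az lid",np.degrees(np.arctan2(*(w[:2]-A)[::-1])),np.hypot(*(pt-A)))
plan([.529,-.165,.25])
E
```

```text
pan [ 0.532  -0.1625  0.0778] [-0.7  0.3  1.7  1.5  1.  -1.3 -0.4 -2.6]
lid [0.55544026 0.08841208 0.084     ] [ 250  169   51   50 1443] [274.93970894 194.06306306]
az pan -95.41969180376906 az lid -95.81548562043088 0.30682815457261253
az pan -95.19483947662991 az lid -94.54492889679315 0.3057121935374519
t 13.82 pos [0.5492 0.0853 0.2711] toolx [ 0.042  0.018 -0.999] z az -122.6 shift [ 15.8 117.3 222.4] F [0.3 0.5 1.5] q6 28.1
```

The lid is at (0.5554, 0.0884), so the pointing was within about 1 mm. Lid and pan azimuths agree to under 1°. The pan centre is about (0.531, −0.165).

Emit:
arm_command(commands=[2,24,45,0,0,2,24,45,0,0,2,24,45,0,0,2,24,45,0,0,2,22,43,0,0])

```text
clock: 14.45
tool_pos: [0.5321, -0.1698, 0.2559]
orientation: [143.4, 87.3, 22.5]
force: [1.5, -0.1, 0.5]
opening: 0.0
```

Emit:
arm_command(commands=[0,0,0,0,0,0,0,0,0,0])

```text
clock: 14.7
tool_pos: [0.5313, -0.1727, 0.2554]
orientation: [143.4, 87.3, 22.6]
force: [-0.3, 0.6, -0.9]
opening: 0.0
```

```bash
python3 - <<'E'
from h import *
plan([.531,-.165,.166])
E
```

```text
t 14.7 pos [ 0.5313 -0.1727  0.2554] toolx [ 0.043  0.018 -0.999] z az -120.7 shift [89.4 -6.7 -3.1] F [-0.3  0.6 -0.9] q6 58.2
```

Emit:
arm_command(commands=[25,-4,-2,0,0,25,-3,-1,0,0,20,0,0,0,0,5,0,0,0,0,0,0,0,0,0])

```text
clock: 15.32
tool_pos: [0.532, -0.1602, 0.1803]
orientation: [141.3, 87.2, 21.4]
force: [0.1, -0.1, 0.7]
opening: 0.0001
```

```bash
python3 - <<'E'
from h import *
plan([.531,-.165,.166])
E
```

```text
t 15.32 pos [ 0.532  -0.1602  0.1803] toolx [ 0.046  0.018 -0.999] z az -119.9 shift [14.2  1.1  5.2] F [ 0.1 -0.1  0.7] q6 57.8
```

Emit:
arm_command(commands=[9,1,3,0,0,4,0,1,0,0,0,0,0,0,0,0,0,0,0,0,0,0,0,0,0])

```text
clock: 15.95
tool_pos: [0.5326, -0.1642, 0.1685]
orientation: [139.7, 87.0, 19.8]
force: [-1.2, -1.5, -0.6]
opening: 0.0005
```

```bash
python3 - <<'E'
from h import *
plan([.531,-.165,.166])
s=snapshot("top"); c=proj(s,[.531,-.165,.145]); save(s,"p7.png",4,(int(c[0])-90,int(c[1])-70,int(c[0])+90,int(c[1])+70)); 
s=snapshot("scene"); c=proj(s,[.531,-.165,.145]); save(s,"p7s.png",4,(int(c[0])-80,int(c[1])-70,int(c[0])+100,int(c[1])+70)); print("tip crop px",4*(proj(s,get_obs()["tool_pos"])-[int(c[0])-80,int(c[1])-70]),"mouth",4*(c-[int(c[0])-80,int(c[1])-70]))
E
```

```text
t 15.95 pos [ 0.5326 -0.1642  0.1685] toolx [ 0.049  0.018 -0.999] z az -119.8 shift [ 2.4 -1.1  1.6] F [-1.2 -1.5 -0.6] q6 58.4
tip crop px [315.37276166 259.18023379] mouth [320.41283127 283.16995756]
```

View pics/p7s.png

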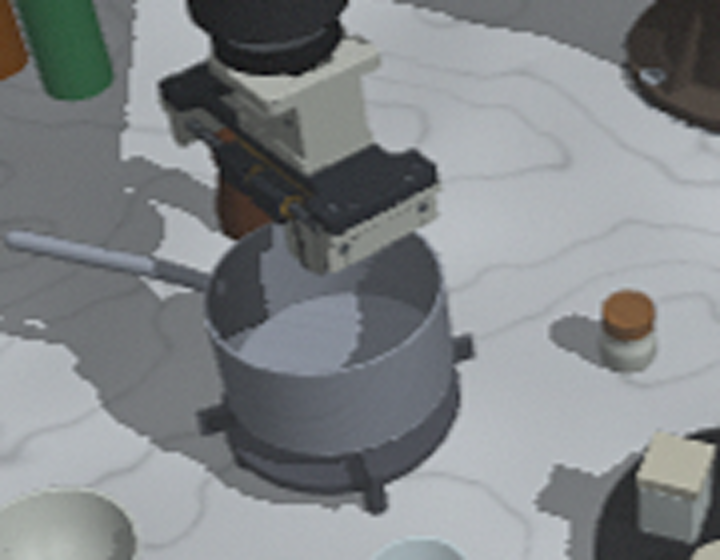

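The scene crop shows the fingertip hidden behind the gripper body at about (315,259), centred over the mouth. The rim spans (205–450, 220–375), and nothing is touching. I'll make a small trim and then hold.

Emit:
arm_command(commands=[2,0,0,0,0,0,0,0,0,0,0,0,0,0,0,0,0,0,0,0,0,0,0,0,0])

```text
clock: 16.68
tool_pos: [0.5328, -0.1641, 0.1664]
orientation: [139.6, 87.0, 19.7]
force: [-0.3, 0.2, 0.1]
opening: 0.0006
```

Emit:
arm_command(commands=[0,0,0,0,0,0,0,0,0,0,0,0,0,0,0,0,0,0,0,0,0,0,0,0,0])

```text
clock: 17.3
tool_pos: [0.5328, -0.1641, 0.1665]
orientation: [139.6, 87.0, 19.8]
force: [0.7, 1.2, -0.1]
opening: 0.0001
```

Emit:
arm_command(commands=[0,0,0,0,0,0,0,0,0,0,0,0,0,0,0,0,0,0,0,0,0,0,0,0,0])

```text
clock: 17.92
tool_pos: [0.5328, -0.1641, 0.1664]
orientation: [139.7, 87.0, 19.8]
force: [0.8, -0.7, -0.4]
opening: 0.0007
```

Emit:
arm_command(commands=[0,0,0,0,0,0,0,0,0,0,0,0,0,0,0,0,0,0,0,0,0,0,0,0,0])

```text
clock: 18.55
tool_pos: [0.5328, -0.1641, 0.1665]
orientation: [139.6, 87.0, 19.8]
force: [-0.4, 0.3, 0.5]
opening: 0.0004
```

Emit:
arm_command(commands=[0,0,0,0,0,0,0,0,0,0,0,0,0,0,0,0,0,0,0,0,0,0,0,0,0])

```text
clock: 19.18
tool_pos: [0.5328, -0.1641, 0.1665]
orientation: [139.6, 87.0, 19.8]
force: [-0.1, 0.1, -0.4]
opening: 0.0004
```

It held for over 2.5 s. I'll stay here, touching nothing, check the turntable once more and hand in.

```bash
python3 - <<'E'
from h import *
sqang(); print(get_obs()["force"]); print(close_job())
E
```

```text
top [231, 176, 14, 15, 159] az/r at .066,.084,.088: [(np.float64(-4.7), np.float64(55.3)), (np.float64(-6.4), np.float64(53.0)), (np.float64(-6.8), np.float64(52.4))]
top [212, 193, 12, 11, 109] az/r at .066,.084,.088: [(np.float64(81.7), np.float64(58.6)), (np.float64(83.2), np.float64(56.2)), (np.float64(83.6), np.float64(55.7))]
top [228, 211, 14, 14, 156] az/r at .066,.084,.088: [(np.float64(173.6), np.float64(54.3)), (np.float64(175.3), np.float64(55.2)), (np.float64(175.6), np.float64(55.3))]
scene [316, 223, 15, 12, 115] az/r at .066,.084,.088: [(np.float64(173.7), np.float64(58.0)), (np.float64(168.4), np.float64(43.2)), (np.float64(166.6), np.float64(40.0))]
scene [287, 226, 19, 15, 184] az/r at .066,.084,.088: [(np.float64(-108.9), np.float64(61.8)), (np.float64(-95.9), np.float64(54.9)), (np.float64(-92.6), np.float64(53.8))]
scene [331, 241, 13, 11, 104] az/r at .066,.084,.088: [(np.float64(102.7), np.float64(54.0)), (np.float64(87.5), np.float64(54.1)), (np.float64(84.2), np.float64(54.6))]
scene [300, 253, 17, 15, 187] az/r at .066,.084,.088: [(np.float64(-5.8), np.float64(55.1)), (np.float64(-2.4), np.float64(67.6)), (np.float64(-1.8), np.float64(70.4))]
[0.2467638  0.68510822 0.26258049]
the job is handed in; nothing more can be done
None
```

I pushed the turntable about 47° by its peg with the closed fingertips, pointed at the square tub's lid, then pointed at the pan's mouth, and handed the job in at about 19 s.

- **Turntable:** the square tub ended at azimuth about −95.8°, against −95.4° to −95.8° for the direction to the pan. The tubs measured about 55 mm from the axis, so they had not slid.
- **Square tub lid:** the fingertips held still for over 2.5 s, about 21 mm above the lid. They were about 1 mm from the centre the wrist camera measured afterwards.
- **Saucepan mouth:** they held still for over 2.5 s, about 21 mm above the rim and about 2 mm from the centre I fitted.
- **Contact:** apart from the peg push, no contact showed in the forces, which stayed within a few newtons throughout.

Some checks were weaker or disagreed:
- **Tilt:** the tool leaned about 2.6° from vertical over the lid and 3° over the pan, and the moves offered no way to correct it.
- **Pan centre:** an automatic circle search on the top picture scattered by more than a centimetre, so I dropped it. I used points I picked on the rim in the wrist view and the 310 mm spacing given in the task. The cameras disagreed on the pan centre by 3–5 mm.
- **Last look:** the arm blocked the top camera's view of the square tub, so the final angle came from the scene camera alone.

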